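# Seal the three caddies in order of freshness

### The job

Seal the three charcoal storage caddies, the one that goes stale fastest first: with a fingertip lightly press the button in the lid of the tall round caddy fully down, then that of the square caddy, then that of the long low caddy, in this order. Press gently, do not pick up, shove or tip any caddy, and leave the egg cup, scoop, jar opener and acrylic box where they are. Finish with the hand clear of everything.

Things in the scene. Friction and masses are not known exactly. Their poses are not given: they have to be found in the camera images.
- round_caddy: tall round caddy: charcoal plastic storage caddy, upright cylinder 92 mm across, lid top 125 mm above the counter (the tallest of the three); loose, 700 g or so, standing upright on the counter; origin at the centre of its underside, z up. A push-button sits in the middle of its lid.
- round_top (a point): centre of the flat top face of the tall round caddy's lid button, an upright grey disc 36 mm across with a soft rubber cap; 147 mm above the counter (22 mm proud of the lid) with the button fully up, 137 mm when fully down and let go; it moves with the button, and the cap squashes under a push by 1 mm for each 1.5 N, up to 8 mm, springing back when let go
- round_button (a joint): how far the tall round caddy's lid button has been pushed straight down (squash of the soft cap not counted), m: 0 fully up (unsealed), 0.010 fully down (sealed); it starts within 0.0015 of fully up. It moves against about 3 N of friction, stays where it is left, and meets a stop when fully down. So a fingertip on the cap sinks about 12 mm till the button is down; 5 to 6 N is enough.
- square_caddy: square caddy: charcoal plastic storage caddy, square from above, 98 x 98 mm, lid top 95 mm above the counter; loose, 700 g or so, standing upright on the counter; origin at the centre of its underside, z up. A push-button sits in the middle of its lid.
- square_top (a point): centre of the flat top face of the square caddy's lid button, an upright grey disc 36 mm across with a soft rubber cap; 117 mm above the counter (22 mm proud of the lid) with the button fully up, 107 mm when fully down and let go; it moves with the button, and the cap squashes under a push by 1 mm for each 1.5 N, up to 8 mm, springing back when let go
- square_button (a joint): how far the square caddy's lid button has been pushed straight down (squash of the soft cap not counted), m: 0 fully up (unsealed), 0.010 fully down (sealed); it starts within 0.0015 of fully up. It moves against about 3 N of friction, stays where it is left, and meets a stop when fully down. So a fingertip on the cap sinks about 12 mm till the button is down; 5 to 6 N is enough.
- long_caddy: long low caddy: charcoal plastic storage caddy, long and low, 150 mm along its own x by 80 mm along its own y, lid top 65 mm above the counter; loose, 600 g or so, standing upright on the counter; origin at the centre of its underside, z up. A push-button sits in the middle of its lid.
- long_top (a point): centre of the flat top face of the long low caddy's lid button, an upright grey disc 36 mm across with a soft rubber cap; 87 mm above the counter (22 mm proud of the lid) with the button fully up, 77 mm when fully down and let go; it moves with the button, and the cap squashes under a push by 1 mm for each 1.5 N, up to 8 mm, springing back when let go
- long_button (a joint): how far the long low caddy's lid button has been pushed straight down (squash of the soft cap not counted), m: 0 fully up (unsealed), 0.010 fully down (sealed); it starts within 0.0015 of fully up. It moves against about 3 N of friction, stays where it is left, and meets a stop when fully down. So a fingertip on the cap sinks about 12 mm till the button is down; 5 to 6 N is enough.
- egg_cup: bystander: white ceramic egg cup, 50 mm across, 55 mm tall, loose; origin at the centre of its underside
- scoop: bystander: small aluminium scoop lying on the counter, loose, about 165 mm long and 50 mm wide, 30 mm high, handle along its -x; origin under the back of its tray
- jar_opener: bystander: flat wooden jar opener with a forked front, lying on the counter, loose, 200 mm long, 70 mm wide, 16 mm thick; origin on its underside near the middle, fork towards its +x
- acrylic_box: bystander: clear acrylic box with corks inside, held shut by a steel spring clip, loose, 104 x 144 mm, 63 mm tall; origin at the centre of its underside
Not all that is in view belongs to the job. What is shaped like the square_caddy but pink or purple is not meant. What is shaped like the long_caddy but purple is not meant.

How it is judged:
By the outcome, as a careful person would: the job done as asked, in the order asked, and still so for the second after the job is handed in, with the robot touching nothing.
It also fails if it takes over 48 s, if anything falls off the work surface, if the arm or the gripper's body presses on something with over 40 N, if the wrist force passes 120 N, or if a joint passes its speed limit or range.

### The arm

A 7-joint arm with a two-finger parallel gripper is mounted at the origin on the work surface. World frame = base frame: x ahead of the robot, y to its left, z up, the work surface at z = 0. Lengths are in mm, angles in rad, forces in N, time in s.
With the tool pointing down it reaches from about 350 to 900 mm from the base axis. Payload 7.2 kg.
Tool frame: the origin (TCP) lies midway between the tips of the shut fingers; the grasp point (between the pads) lies 19 mm behind it; x points along the fingers, z is the direction in which the jaws open and shut, and the axes are right-handed (so a half turn about x gives the same grasp; the last joint's range is limited). The gripper opens to 88 mm and grips with 3 to 60 N. Pads are 20 mm wide; open, the fingers measure 115 mm over their backs; the gripper's body (75 mm by 178 mm) begins 61 mm behind the grasp point.
Start: joints at [1.109, 0.411, -0.013, 1.596, 0.006, 1.134, -0.082], TCP at [239.801, -577.169, 222.653] pointing down, gripper open.
Joint ranges: [-2.95, 2.95], [-0.29, 1.99], [-1.47, 1.44], [0.14, 2.54], [-1.03, 4.17], [0.13, 1.85], [-2.86, 2.86]. Speed limits (rad/s): [2.39, 2.39, 3.01, 3.01, 3.14, 3.14, 3.14].

### API

Orientations are given as a rotation vector (axis times angle).
In Python, from cell import * gives the robot as it stands. The module is installed in compiled form; this text tells all that it offers.
- The arm moves only by the tool arm_command, never from a script. Its argument "plan" is a list of rows, each an object of numbers: "claw": the closure, from -1 (fully open) to 1 (shut); "tx", "ty", "tz": the shift along the tool's x, y, z in cm; "rx", "ry", "rz": the turn, a rotation vector about the tool's x, y, z in degrees. A call has 1 to 12 rows; each row shifts and turns the commanded pose from where the row before left it, along the tool's axes as they then stand; what a row does not reach is not made up. A row lasts 1/8 s, in which the tool goes at most 62.5 mm and 10.7 degrees, less where a joint would pass 70% of its speed; a pose out of reach is approached as far as the arm can. A call is refused whole if a number of a shift passes 6.25 or a number of a turn 10.7, either way. A call with a gripper value outside its range is refused whole. The fingers move at their own pace and stop on an object; "newtons" is the grip in N (left out, the last holds). Time passes only in rows, so rows that do not move let the fingers close. It gives the time, the measured TCP pose, the force and the opening at its end, in the units of the state.
- get_obs(): the state, without advancing time (a new reading comes with each control period).
- snapshot(name): name is "side" or "top"; returns a dict with "pixels" (420x560x3 uint8, red, green, blue), "mtx" (3x3 intrinsics, pixels), "T" (4x4, takes a point from camera to world coordinates). Camera axes: x right, y down, z forward; pixel columns grow to the right and rows downward; lengths in mm; the calibration is good to about 2 mm. A picture is of the moment at which its call begins. There is no depth.
- sign_off(): hands the job in, once; it reports no verdict.
The state is a dict: "time": time; "joint_pos": joint angles; "dq": joint speeds; "tau": joint torques, N m; "ee_pos": TCP position; "tcp_rot": TCP orientation; "ft_force": force on the tool from outside, world axes, zero at the start; "moment": the same for the moment, N m; "finger_gap": finger opening in mm.
Only numpy, scipy, OpenCV 4.12 (cv2) and the standard library are available. Lean on these libraries where they do the work, as an engineer would, in place of code of your own. Each camera call takes 0.05 s, during which the arm holds its last target.

## Working session

There is one attempt and no reset: what is moved stays moved. The work goes in short steps, Python scripts to look and compute and a tool call to move; the robot and the scene stay as the last step left them, time stands still between calls to the robot, and variables do not carry over. Pictures are saved under pics/ and viewed, and the job is handed in when it is done.

Besides the shell and the picture viewer there is one more tool, called after "Request:" as name(argument=value, ...), one argument or row to a line, values as JSON. arm_command: Moves the arm, as the interface text tells. Its arguments: {"type":"object","properties":{"plan":{"type":"array"},"newtons":{"type":"number"}},"required":["plan"]}

```bash
mkdir -p pics
python3 - <<'E'
from cell import *
import cv2,pickle
o=get_obs();print(o)
d={}
for n in("side","top"):
    s=snapshot(n);d[n]=s
    cv2.imwrite(f"pics/{n}0.png",s["pixels"][:,:,::-1]);print(n,s["mtx"],s["T"])
pickle.dump(d,open("s0.pkl","wb"))
E
```

```text
{'time': 0.0, 'joint_pos': array([ 1.10880777,  0.41190025, -0.01269428,  1.5970567 ,  0.00566268,
        1.13432993, -0.08221918]), 'dq': array([ 0.00052843, -0.00163189,  0.00103075, -0.00033249,  0.0017322 ,
       -0.00163857,  0.00123348]), 'tau': array([ 4.90634811e-04, -5.87937927e+01,  6.42463211e-01, -2.91070104e+01,
       -5.35908365e-02,  1.83818227e-02,  1.66766040e-04]), 'ee_pos': array([ 239.53520343, -576.70733068,  221.80382396]), 'tcp_rot': array([ 0.91523775,  1.37165999, -0.91397853]), 'ft_force': array([-1.05535251,  0.58004684,  0.30969852]), 'moment': array([ 0.02534369, -0.03078823,  0.01260934]), 'finger_gap': 88.09337682960533}
side [[436.86463272   0.         278.41674714]
 [  0.         436.86463272 206.85564209]
 [  0.           0.           1.        ]] [[-9.63533603e-01 -1.71545061e-01  2.05366229e-01  3.34203100e+02]
 [-2.67580286e-01  6.12105335e-01 -7.44128920e-01  7.62419028e+02]
 [ 1.94587613e-03 -7.71945174e-01 -6.35686135e-01  8.08338540e+02]
 [ 0.00000000e+00  0.00000000e+00  0.00000000e+00  1.00000000e+00]]
top [[430.14229607   0.         280.01785499]
 [  0.         430.14229607 216.99453245]
 [  0.           0.           1.        ]] [[ 2.39049433e-02 -9.80525436e-01  1.94931840e-01  3.53231106e+02]
 [-9.99680259e-01 -2.18377329e-02  1.27472626e-02 -6.35398026e+01]
 [-8.24214575e-03 -1.95174235e-01 -9.80733952e-01  1.14153747e+03]
 [ 0.00000000e+00  0.00000000e+00  0.00000000e+00  1.00000000e+00]]
```

View pics/side0.png

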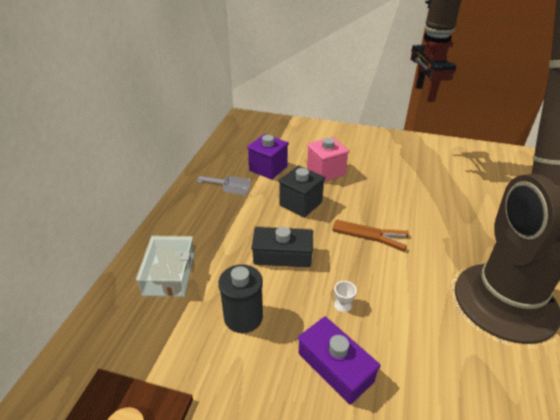

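View pics/top0.png

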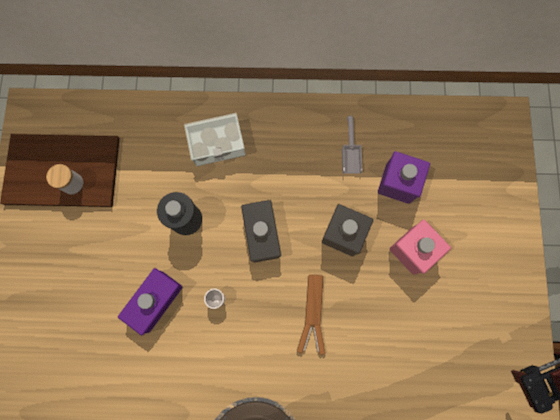

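The round caddy's button is at top (173,208) / side (240,275). The square's is at top (350,228) / side (302,174), and the long's is at top (260,229) / side (283,235). Next I'll refine these and triangulate.

```bash
cat > h.py <<'E'
import numpy as np,cv2
def ray(s,uv):
    d=np.linalg.inv(s["mtx"])@np.array([uv[0],uv[1],1.]);return s["T"][:3,3],s["T"][:3,:3]@d
def atz(s,uv,z):
    o,d=ray(s,uv);return o+d*(z-o[2])/d[2]
def proj(s,p):
    q=s["T"][:3,:3].T@(np.asarray(p,float)-s["T"][:3,3]);q=s["mtx"]@q;return q[:2]/q[2]
E
python3 - <<'E'
from h import *
import pickle
d=pickle.load(open("s0.pkl","rb"))
guess={"round":[(173,208),(240,275),147],"square":[(350,228),(302,174),117],"long":[(260,229),(283,235),87]}
rows=[]
for k,(t,s,z) in guess.items():
    p=atz(d["top"],t,z);q=atz(d["side"],s,z);print(k,p.round(1),q.round(1))
    r=[]
    for n,c in(("top",t),("side",s)):
        im=d[n]["pixels"][c[1]-20:c[1]+20,c[0]-20:c[0]+20,::-1].copy()
        im=cv2.resize(im,None,fx=9,fy=9,interpolation=cv2.INTER_CUBIC)
        # overlay of predicted cap top rim from avg
        m=(p+q)/2;
        a=np.linspace(0,2*np.pi,40)
        for b in a:
            u=proj(d[n],[m[0]+18*np.cos(b),m[1]+18*np.sin(b),z]);v=((u-np.array(c)+20.5)*9).astype(int)
            cv2.circle(im,tuple(map(int,v)),1,(0,0,255),-1)
        r.append(im[:,:360])
    rows.append(np.vstack(r))
im=np.hstack(rows);cv2.imwrite("pics/z0.png",cv2.resize(im,(800,533)))
E
```

```text
round [567.  203.7 147. ] [564.5 215.8 147. ]
square [ 533.6 -219.7  117. ] [ 533.2 -200.8  117. ]
long [531.3  -0.8  87. ] [528.1  17.8  87. ]
```

View pics/z0.png

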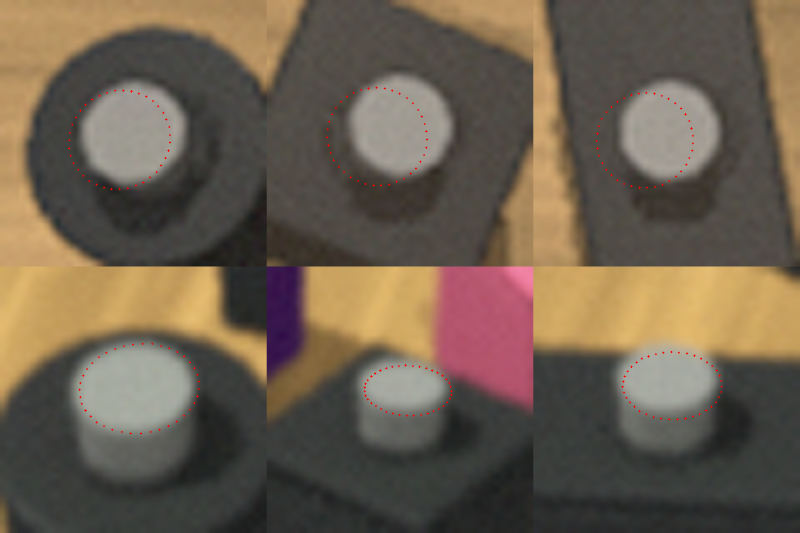

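Run:
```python
from h import *
import pickle
d=pickle.load(open("s0.pkl","rb"))
g={"round":[(172.5,207.6),(239.6,272.6),147],"square":[(349.7,226.4),(302.2,170.8),117],"long":[(259.8,228),(282.8,231.6),87]}
for k,(t,s,z) in g.items():
    o1,d1=ray(d["top"],t);o2,d2=ray(d["side"],s)
    A=np.stack([d1,-d2],1);x=np.linalg.lstsq(A,o2-o1,rcond=None)[0]
    print(k,atz(d["top"],t,z).round(1),atz(d["side"],s,z).round(1),"tri",(o1+d1*x[0]).round(1),(o2+d2*x[1]).round(1))
from cell import *
from scipy.spatial.transform import Rotation as R
o=get_obs();print(R.from_rotvec(o["tcp_rot"]).as_matrix().round(3))
for p in ([239.5,-576.7,221.8],):
    print(proj(d["side"],p),proj(d["top"],p))
```

```text
round [567.9 205.  147. ] [567.4 209.9 147. ] tri [568.9 206.2 142.5] [569.  206.2 142.5]
square [ 537.5 -219.   117. ] [ 536.2 -215.8  117. ] tri [ 537.9 -219.4  114.6] [ 536.9 -219.5  114.4]
long [ 5.338e+02 -2.000e-01  8.700e+01] [531.7   6.3  87. ] tri [5.348e+02 1.000e-01 8.120e+01] [533.3   0.   81. ]
[[-0.001  0.923  0.384]
 [ 0.001  0.384 -0.923]
 [-1.    -0.    -0.001]]
[423.54287909  93.3708625 ] [535.08593427 365.85700586]
```

Request:
arm_command(
  plan=[
    {"claw": 1},
    {"claw": 1, "ty": 2.5, "tz": -2.5},
    {"claw": 1, "ty": 2.5, "tz": -2.5},
    {"claw": 1, "ty": 2.5, "tz": -2.5},
    {"claw": 1, "ty": 2.5, "tz": -2.5},
    {"claw": 1, "ty": 2.5, "tz": -2.5},
    {"claw": 1, "ty": 2.5, "tz": -2.5},
    {"claw": 1, "ty": 2.5, "tz": -2.5},
    {"claw": 1, "ty": 2.5, "tz": -2.5},
    {"claw": 1, "ty": 2.5, "tz": -2.5},
    {"claw": 1, "ty": 2.5, "tz": -2.5},
    {"claw": 1, "ty": 2.5, "tz": -2.5},
  ],
  newtons=5,
)

```text
invalid input at $.plan[0]: expected keys claw, tx, ty, tz, rx, ry, rz
```

All keys are required.

Request:
arm_command(
  plan=[
    {"claw": 1, "tx": 0, "ty": 0, "tz": 0, "rx": 0, "ry": 0, "rz": 0},
    {"claw": 1, "tx": 0, "ty": 2.5, "tz": -2.5, "rx": 0, "ry": 0, "rz": 0},
    {"claw": 1, "tx": 0, "ty": 2.5, "tz": -2.5, "rx": 0, "ry": 0, "rz": 0},
    {"claw": 1, "tx": 0, "ty": 2.5, "tz": -2.5, "rx": 0, "ry": 0, "rz": 0},
    {"claw": 1, "tx": 0, "ty": 2.5, "tz": -2.5, "rx": 0, "ry": 0, "rz": 0},
    {"claw": 1, "tx": 0, "ty": 2.5, "tz": -2.5, "rx": 0, "ry": 0, "rz": 0},
    {"claw": 1, "tx": 0, "ty": 2.5, "tz": -2.5, "rx": 0, "ry": 0, "rz": 0},
    {"claw": 1, "tx": 0, "ty": 2.5, "tz": -2.5, "rx": 0, "ry": 0, "rz": 0},
    {"claw": 1, "tx": 0, "ty": 2.5, "tz": -2.5, "rx": 0, "ry": 0, "rz": 0},
    {"claw": 1, "tx": 0, "ty": 2.5, "tz": -2.5, "rx": 0, "ry": 0, "rz": 0},
    {"claw": 1, "tx": 0, "ty": 2.5, "tz": -2.5, "rx": 0, "ry": 0, "rz": 0},
    {"claw": 1, "tx": 0, "ty": 2.5, "tz": -2.5, "rx": 0, "ry": 0, "rz": 0},
  ],
  newtons=5,
)

```text
time: 1.6
ee_pos: [388.5, -216.6, 222.7]
tcp_rot: [0.914, 1.37, -0.914]
ft_force: [1.0, 0.4, 0.3]
finger_gap: 0.9
```

Request:
arm_command(
  plan=[
    {"claw": 1, "tx": 0, "ty": 2.98, "tz": -2.92, "rx": 0, "ry": 0, "rz": 0},
    {"claw": 1, "tx": 0, "ty": 2.98, "tz": -2.92, "rx": 0, "ry": 0, "rz": 0},
    {"claw": 1, "tx": 0, "ty": 2.98, "tz": -2.92, "rx": 0, "ry": 0, "rz": 0},
    {"claw": 1, "tx": 0, "ty": 2.98, "tz": -2.92, "rx": 0, "ry": 0, "rz": 0},
    {"claw": 1, "tx": 0, "ty": 2.98, "tz": -2.92, "rx": 0, "ry": 0, "rz": 0},
    {"claw": 1, "tx": 0, "ty": 2.98, "tz": -2.92, "rx": 0, "ry": 0, "rz": 0},
    {"claw": 1, "tx": 0, "ty": 2.98, "tz": -2.92, "rx": 0, "ry": 0, "rz": 0},
    {"claw": 1, "tx": 0, "ty": 2.98, "tz": -2.92, "rx": 0, "ry": 0, "rz": 0},
    {"claw": 1, "tx": 0, "ty": 2.98, "tz": -2.92, "rx": 0, "ry": 0, "rz": 0},
    {"claw": 1, "tx": 0, "ty": 2.98, "tz": -2.92, "rx": 0, "ry": 0, "rz": 0},
    {"claw": 1, "tx": 0, "ty": 2.98, "tz": -2.92, "rx": 0, "ry": 0, "rz": 0},
    {"claw": 1, "tx": 0, "ty": 0, "tz": 0, "rx": 0, "ry": 0, "rz": 0},
  ],
)

```text
time: 3.1
ee_pos: [567.4, 208.3, 222.1]
tcp_rot: [0.912, 1.374, -0.91]
ft_force: [0.1, -0.2, -0.2]
finger_gap: 0.4
```

Request:
arm_command(
  plan=[
    {"claw": 1, "tx": 2.5, "ty": 0, "tz": 0, "rx": 0, "ry": 0, "rz": 0},
    {"claw": 1, "tx": 2.5, "ty": 0, "tz": 0, "rx": 0, "ry": 0, "rz": 0},
    {"claw": 1, "tx": 0, "ty": 0, "tz": 0, "rx": 0, "ry": 0, "rz": 0},
  ],
)

```text
time: 3.48
ee_pos: [566.5, 202.8, 170.9]
tcp_rot: [0.912, 1.372, -0.918]
ft_force: [-0.3, -1.2, 0.4]
finger_gap: 0.4
```

```bash
cat > look.py <<'E'
import sys
from cell import *
from h import *
o=get_obs();print(o["ee_pos"],o["ft_force"])
ims=[]
for n in("side","top"):
    s=snapshot(n);u=proj(s,o["ee_pos"]);c=u.round().astype(int)
    if len(sys.argv)>2: c=proj(s,eval(sys.argv[2])).round().astype(int)
    im=np.ascontiguousarray(cv2.getRectSubPix(s["pixels"],(66,66),tuple(map(float,c))));im=cv2.resize(im,None,fx=6,fy=6,interpolation=cv2.INTER_CUBIC)
    v=((u-c+33)*6).astype(int);cv2.circle(im,tuple(map(int,v)),3,(255,0,0),-1);ims.append(im)
cv2.imwrite(f"pics/{sys.argv[1]}.png",np.hstack(ims)[:,:,::-1])
E
python3 look.py a1
```

```text
[566.45801594 202.82572459 170.9307886 ] [-0.28507127 -1.24195424  0.36065556]
```

View pics/a1.png

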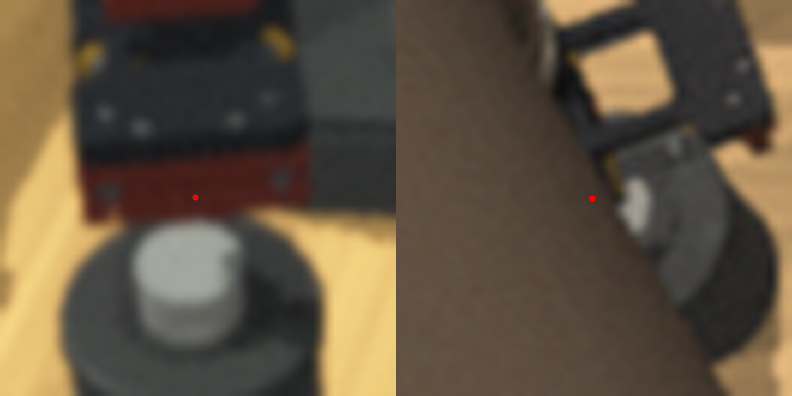

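Run:
```python
from cell import *
from h import *
for n in("side","top"):
    s=snapshot(n);im=s["pixels"][:,:,::-1]
    if n=="side": im=cv2.resize(im[130:350,140:420],None,fx=2.8,fy=2.7,interpolation=cv2.INTER_CUBIC)
    else: im=cv2.resize(im[120:320,60:330],None,fx=2.8,fy=2.8,interpolation=cv2.INTER_CUBIC)
    cv2.imwrite(f"pics/b_{n}.png",im)
```

```text
(no output)
```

View pics/b_side.png

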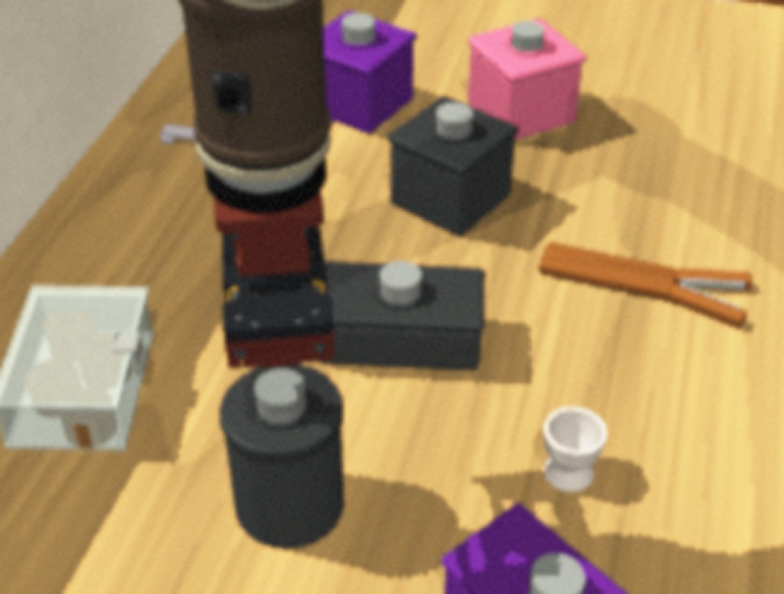

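View pics/b_top.png

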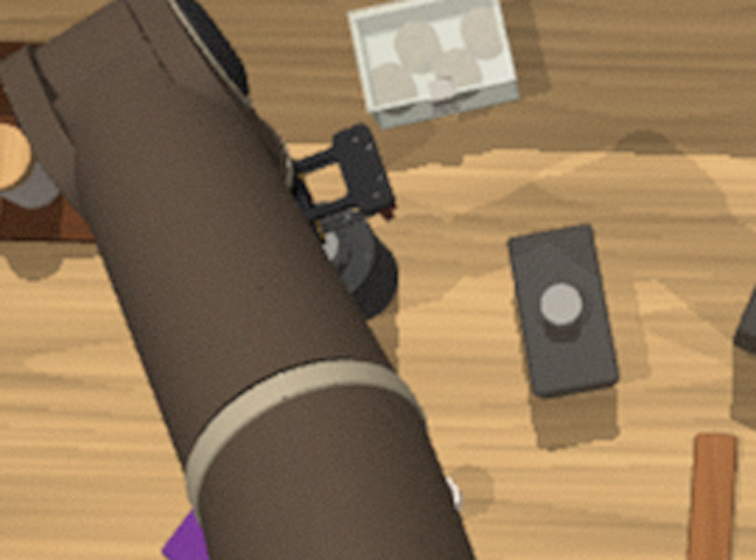

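The near red block is the end of the gripper body, 89 mm toward the camera, and it hides the fingertips. The TCP reading agrees with the commanded position, over the button to within 3 mm. I'll descend gently.

Request:
arm_command(
  plan=[
    {"claw": 1, "tx": 1.0, "ty": 0.1, "tz": -0.1, "rx": 0, "ry": 0, "rz": 0},
    {"claw": 1, "tx": 1.0, "ty": 0, "tz": 0, "rx": 0, "ry": 0, "rz": 0},
    {"claw": 1, "tx": 0, "ty": 0, "tz": 0, "rx": 0, "ry": 0, "rz": 0},
    {"claw": 1, "tx": 0, "ty": 0, "tz": 0, "rx": 0, "ry": 0, "rz": 0},
  ],
)

```text
time: 4.18
ee_pos: [568.2, 206.1, 152.5]
tcp_rot: [0.914, 1.37, -0.914]
ft_force: [-0.1, 0.3, -0.1]
finger_gap: 0.3
```

Request:
arm_command(
  plan=[
    {"claw": 1, "tx": 0.3, "ty": 0, "tz": 0, "rx": 0, "ry": 0, "rz": 0},
    {"claw": 1, "tx": 0.3, "ty": 0, "tz": 0, "rx": 0, "ry": 0, "rz": 0},
    {"claw": 1, "tx": 0, "ty": 0, "tz": 0, "rx": 0, "ry": 0, "rz": 0},
    {"claw": 1, "tx": 0, "ty": 0, "tz": 0, "rx": 0, "ry": 0, "rz": 0},
  ],
)

```text
time: 4.68
ee_pos: [568.3, 206.0, 146.7]
tcp_rot: [0.914, 1.37, -0.914]
ft_force: [0.0, -0.2, -0.7]
finger_gap: 0.3
```

Request:
arm_command(
  plan=[
    {"claw": 1, "tx": 0.3, "ty": 0, "tz": 0, "rx": 0, "ry": 0, "rz": 0},
    {"claw": 1, "tx": 0, "ty": 0, "tz": 0, "rx": 0, "ry": 0, "rz": 0},
    {"claw": 1, "tx": 0, "ty": 0, "tz": 0, "rx": 0, "ry": 0, "rz": 0},
  ],
)

```text
time: 5.05
ee_pos: [568.4, 206.1, 143.9]
tcp_rot: [0.915, 1.37, -0.914]
ft_force: [-0.0, 1.0, 1.2]
finger_gap: 0.8
```

Request:
arm_command(
  plan=[
    {"claw": 1, "tx": 0.3, "ty": 0, "tz": 0, "rx": 0, "ry": 0, "rz": 0},
    {"claw": 1, "tx": 0.2, "ty": 0, "tz": 0, "rx": 0, "ry": 0, "rz": 0},
    {"claw": 1, "tx": 0, "ty": 0, "tz": 0, "rx": 0, "ry": 0, "rz": 0},
    {"claw": 1, "tx": 0, "ty": 0, "tz": 0, "rx": 0, "ry": 0, "rz": 0},
  ],
)

```text
time: 5.55
ee_pos: [568.4, 206.1, 138.7]
tcp_rot: [0.915, 1.37, -0.914]
ft_force: [0.3, 1.4, 1.1]
finger_gap: 0.7
```

Request:
arm_command(
  plan=[
    {"claw": 1, "tx": 0.2, "ty": 0, "tz": 0, "rx": 0, "ry": 0, "rz": 0},
    {"claw": 1, "tx": 0.1, "ty": 0, "tz": 0, "rx": 0, "ry": 0, "rz": 0},
    {"claw": 1, "tx": 0, "ty": 0, "tz": 0, "rx": 0, "ry": 0, "rz": 0},
  ],
)

```text
time: 5.92
ee_pos: [568.4, 206.1, 135.6]
tcp_rot: [0.915, 1.37, -0.914]
ft_force: [1.3, 1.3, 3.5]
finger_gap: 0.7
```

```bash
python3 - <<'E'
from cell import *
import numpy as np
F=[];
for i in range(4):
    snapshot("side");o=get_obs();F.append(np.r_[o["ft_force"],o["ee_pos"]])
print(np.mean(F,0).round(2),np.std(F,0).round(2))
E
python3 look.py a2 "[568,206,137]"
```

```text
[  1.54   0.66   2.97 568.39 206.09 135.7 ] [0.34 0.15 0.46 0.01 0.01 0.03]
[568.37572659 206.07480089 135.70807173] [1.38057976 0.59717667 3.13003458]
```

View pics/a2.png

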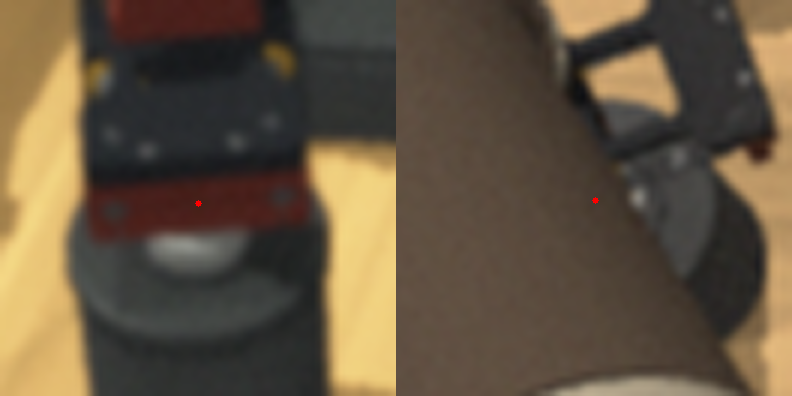

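Request:
arm_command(
  plan=[
    {"claw": 1, "tx": 0.2, "ty": 0, "tz": 0, "rx": 0, "ry": 0, "rz": 0},
    {"claw": 1, "tx": 0, "ty": 0, "tz": 0, "rx": 0, "ry": 0, "rz": 0},
    {"claw": 1, "tx": 0, "ty": 0, "tz": 0, "rx": 0, "ry": 0, "rz": 0},
  ],
)

```text
time: 6.6
ee_pos: [568.4, 206.1, 133.9]
tcp_rot: [0.915, 1.37, -0.914]
ft_force: [1.7, 1.1, 4.7]
finger_gap: 0.6
```

Request:
arm_command(
  plan=[
    {"claw": 1, "tx": 0.1, "ty": 0, "tz": 0, "rx": 0, "ry": 0, "rz": 0},
    {"claw": 1, "tx": 0, "ty": 0, "tz": 0, "rx": 0, "ry": 0, "rz": 0},
    {"claw": 1, "tx": 0, "ty": 0, "tz": 0, "rx": 0, "ry": 0, "rz": 0},
  ],
)

```text
time: 6.98
ee_pos: [568.4, 206.1, 133.1]
tcp_rot: [0.915, 1.37, -0.914]
ft_force: [1.6, 0.3, 5.9]
finger_gap: 0.4
```

Force climbs at 1.5 N/mm past friction, and 5.9 N at z=133.1 puts the cap top at 137, so the round button is down. On to the square caddy.

Request:
arm_command(
  plan=[
    {"claw": 1, "tx": -0.5, "ty": 0, "tz": 0, "rx": 0, "ry": 0, "rz": 0},
    {"claw": 1, "tx": -2.5, "ty": 0, "tz": 0, "rx": 0, "ry": 0, "rz": 0},
    {"claw": 1, "tx": -2.5, "ty": 0, "tz": 0, "rx": 0, "ry": 0, "rz": 0},
    {"claw": 1, "tx": -1, "ty": 0, "tz": 0, "rx": 0, "ry": 0, "rz": 0},
  ],
)

```text
time: 7.48
ee_pos: [567.9, 205.8, 198.3]
tcp_rot: [0.914, 1.37, -0.915]
ft_force: [0.3, 0.9, 0.0]
finger_gap: 0.8
```

Request:
arm_command(
  plan=[
    {"claw": 1, "tx": 0, "ty": -1.92, "tz": 3.79, "rx": 0, "ry": 0, "rz": 0},
    {"claw": 1, "tx": 0, "ty": -1.92, "tz": 3.79, "rx": 0, "ry": 0, "rz": 0},
    {"claw": 1, "tx": 0, "ty": -1.92, "tz": 3.79, "rx": 0, "ry": 0, "rz": 0},
    {"claw": 1, "tx": 0, "ty": -1.92, "tz": 3.79, "rx": 0, "ry": 0, "rz": 0},
    {"claw": 1, "tx": 0, "ty": -1.92, "tz": 3.79, "rx": 0, "ry": 0, "rz": 0},
    {"claw": 1, "tx": 0, "ty": -1.92, "tz": 3.79, "rx": 0, "ry": 0, "rz": 0},
    {"claw": 1, "tx": 0, "ty": -1.92, "tz": 3.79, "rx": 0, "ry": 0, "rz": 0},
    {"claw": 1, "tx": 0, "ty": -1.92, "tz": 3.79, "rx": 0, "ry": 0, "rz": 0},
    {"claw": 1, "tx": 0, "ty": -1.92, "tz": 3.79, "rx": 0, "ry": 0, "rz": 0},
    {"claw": 1, "tx": 0, "ty": -1.92, "tz": 3.79, "rx": 0, "ry": 0, "rz": 0},
    {"claw": 1, "tx": 0, "ty": 0, "tz": 0, "rx": 0, "ry": 0, "rz": 0},
    {"claw": 1, "tx": 0, "ty": 0, "tz": 0, "rx": 0, "ry": 0, "rz": 0},
  ],
)

```text
time: 8.98
ee_pos: [535.8, -216.7, 196.9]
tcp_rot: [0.915, 1.372, -0.914]
ft_force: [0.3, 0.2, -0.4]
finger_gap: 0.7
```

```bash
python3 look.py a3 "[568,206,137]"
python3 - <<'E'
from cell import *
from h import *
s=snapshot("side");cv2.imwrite("pics/c_side.png",s["pixels"][:,:,::-1])
s=snapshot("top");cv2.imwrite("pics/c_top.png",s["pixels"][:,:,::-1])
E
```

```text
[ 535.81611844 -216.72875983  196.86023149] [ 0.34545219  0.16572856 -0.38905718]
```

View pics/a3.png

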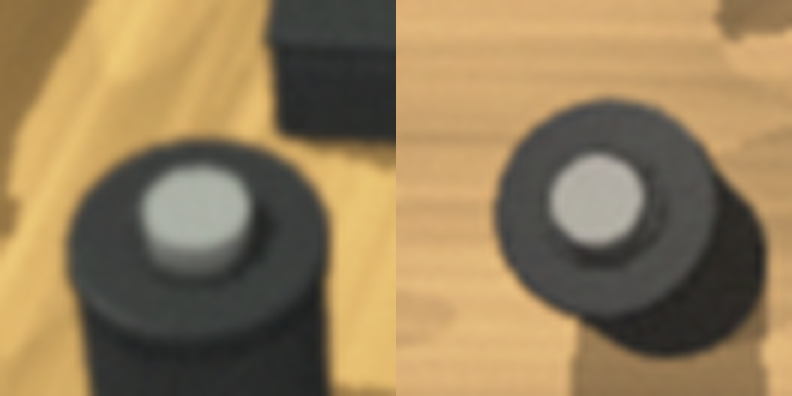

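View pics/c_side.png

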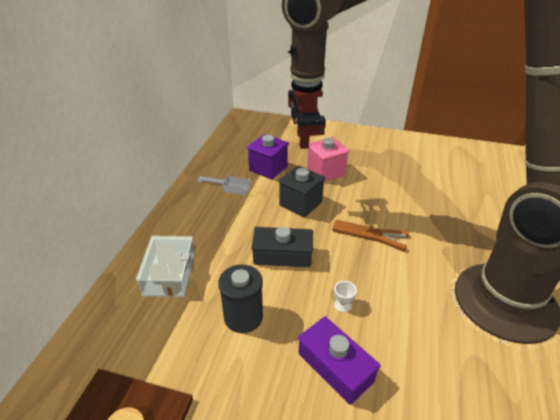

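Round button now sits low with its top centred at its predicted position (137 mm point), and the caddy hasn't moved. In the side view the fingertip is near (305,143). I'll check its projection before lowering.

```bash
python3 - <<'E'
from h import *
import pickle
d=pickle.load(open("s0.pkl","rb"))
for p in ([535.8,-216.7,196.9],[537,-218,117]): print(proj(d["side"],p),proj(d["top"],p))
E
python3 look.py a4
```

```text
[303.51156658 145.80943745] [354.05995124 220.89245023]
[302.08580903 170.32646373] [349.28119564 226.58022788]
[ 536.55103764 -216.18251992  197.57971725] [-0.22968084 -1.10654479 -0.19243375]
```

View pics/a4.png

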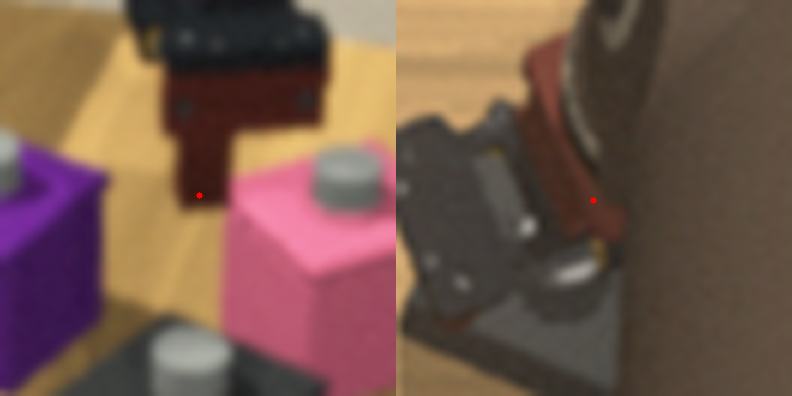

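The TCP projects onto the fingertip (304,146), with the square button below it. Lowering now.

Request:
arm_command(
  plan=[
    {"claw": 1, "tx": 2.5, "ty": 0, "tz": 0.15, "rx": 0, "ry": 0, "rz": 0},
    {"claw": 1, "tx": 2.5, "ty": 0, "tz": 0, "rx": 0, "ry": 0, "rz": 0},
    {"claw": 1, "tx": 1.5, "ty": 0, "tz": 0, "rx": 0, "ry": 0, "rz": 0},
    {"claw": 1, "tx": 0.8, "ty": 0, "tz": 0, "rx": 0, "ry": 0, "rz": 0},
    {"claw": 1, "tx": 0, "ty": 0, "tz": 0, "rx": 0, "ry": 0, "rz": 0},
    {"claw": 1, "tx": 0, "ty": 0, "tz": 0, "rx": 0, "ry": 0, "rz": 0},
  ],
)

```text
time: 10.02
ee_pos: [537.5, -219.2, 125.4]
tcp_rot: [0.914, 1.369, -0.914]
ft_force: [-0.2, 0.1, 0.1]
finger_gap: 0.4
```

Request:
arm_command(
  plan=[
    {"claw": 1, "tx": 0.3, "ty": 0, "tz": 0, "rx": 0, "ry": 0, "rz": 0},
    {"claw": 1, "tx": 0.3, "ty": 0, "tz": 0, "rx": 0, "ry": 0, "rz": 0},
    {"claw": 1, "tx": 0.2, "ty": 0, "tz": 0, "rx": 0, "ry": 0, "rz": 0},
    {"claw": 1, "tx": 0, "ty": 0, "tz": 0, "rx": 0, "ry": 0, "rz": 0},
    {"claw": 1, "tx": 0, "ty": 0, "tz": 0, "rx": 0, "ry": 0, "rz": 0},
  ],
)

```text
time: 10.65
ee_pos: [536.9, -219.1, 116.7]
tcp_rot: [0.914, 1.37, -0.915]
ft_force: [-1.0, 1.0, 0.8]
finger_gap: 0.3
```

Request:
arm_command(
  plan=[
    {"claw": 1, "tx": 0.3, "ty": 0, "tz": 0, "rx": 0, "ry": 0, "rz": 0},
    {"claw": 1, "tx": 0.3, "ty": 0, "tz": 0, "rx": 0, "ry": 0, "rz": 0},
    {"claw": 1, "tx": 0.2, "ty": 0, "tz": 0, "rx": 0, "ry": 0, "rz": 0},
    {"claw": 1, "tx": 0, "ty": 0, "tz": 0, "rx": 0, "ry": 0, "rz": 0},
    {"claw": 1, "tx": 0, "ty": 0, "tz": 0, "rx": 0, "ry": 0, "rz": 0},
  ],
)

```text
time: 11.28
ee_pos: [537.0, -219.1, 108.7]
tcp_rot: [0.914, 1.37, -0.914]
ft_force: [-0.5, 0.5, 2.2]
finger_gap: 0.2
```

Request:
arm_command(
  plan=[
    {"claw": 1, "tx": 0.2, "ty": 0, "tz": 0, "rx": 0, "ry": 0, "rz": 0},
    {"claw": 1, "tx": 0.1, "ty": 0, "tz": 0, "rx": 0, "ry": 0, "rz": 0},
    {"claw": 1, "tx": 0, "ty": 0, "tz": 0, "rx": 0, "ry": 0, "rz": 0},
    {"claw": 1, "tx": 0, "ty": 0, "tz": 0, "rx": 0, "ry": 0, "rz": 0},
  ],
)

```text
time: 11.78
ee_pos: [537.0, -219.1, 105.7]
tcp_rot: [0.914, 1.37, -0.914]
ft_force: [0.1, -0.7, 3.9]
finger_gap: 0.4
```

Request:
arm_command(
  plan=[
    {"claw": 1, "tx": 0.15, "ty": 0, "tz": 0, "rx": 0, "ry": 0, "rz": 0},
    {"claw": 1, "tx": 0, "ty": 0, "tz": 0, "rx": 0, "ry": 0, "rz": 0},
    {"claw": 1, "tx": 0, "ty": 0, "tz": 0, "rx": 0, "ry": 0, "rz": 0},
  ],
)

```text
time: 12.15
ee_pos: [537.0, -219.1, 104.3]
tcp_rot: [0.914, 1.37, -0.914]
ft_force: [-0.5, 0.2, 4.6]
finger_gap: 0.4
```

Request:
arm_command(
  plan=[
    {"claw": 1, "tx": 0.1, "ty": 0, "tz": 0, "rx": 0, "ry": 0, "rz": 0},
    {"claw": 1, "tx": 0, "ty": 0, "tz": 0, "rx": 0, "ry": 0, "rz": 0},
    {"claw": 1, "tx": 0, "ty": 0, "tz": 0, "rx": 0, "ry": 0, "rz": 0},
  ],
)

```text
time: 12.52
ee_pos: [537.0, -219.1, 103.3]
tcp_rot: [0.914, 1.37, -0.914]
ft_force: [-1.7, 0.6, 6.6]
finger_gap: 0.3
```

Same force signature at the stop (6.6 N at z=103.3), so the square button is down. Now the long caddy.

Request:
arm_command(
  plan=[
    {"claw": 1, "tx": -0.5, "ty": 0, "tz": 0, "rx": 0, "ry": 0, "rz": 0},
    {"claw": 1, "tx": -2.5, "ty": 0, "tz": 0, "rx": 0, "ry": 0, "rz": 0},
    {"claw": 1, "tx": -2.5, "ty": 0, "tz": 0, "rx": 0, "ry": 0, "rz": 0},
    {"claw": 1, "tx": -1, "ty": 0, "tz": 0, "rx": 0, "ry": 0, "rz": 0},
    {"claw": 1, "tx": 0, "ty": 1.62, "tz": -4.11, "rx": 0, "ry": 0, "rz": 0},
    {"claw": 1, "tx": 0, "ty": 1.62, "tz": -4.11, "rx": 0, "ry": 0, "rz": 0},
    {"claw": 1, "tx": 0, "ty": 1.62, "tz": -4.11, "rx": 0, "ry": 0, "rz": 0},
    {"claw": 1, "tx": 0, "ty": 1.62, "tz": -4.11, "rx": 0, "ry": 0, "rz": 0},
    {"claw": 1, "tx": 0, "ty": 1.62, "tz": -4.11, "rx": 0, "ry": 0, "rz": 0},
    {"claw": 1, "tx": 0, "ty": 0, "tz": 0, "rx": 0, "ry": 0, "rz": 0},
    {"claw": 1, "tx": 0, "ty": 0, "tz": 0, "rx": 0, "ry": 0, "rz": 0},
  ],
)

```text
time: 13.9
ee_pos: [532.5, 1.2, 167.5]
tcp_rot: [0.914, 1.371, -0.915]
ft_force: [-0.3, -1.1, 0.4]
finger_gap: 0.3
```

```bash
python3 look.py a5 "[537,-218,107]";python3 look.py a6
```

```text
[532.49092391   1.17521257 167.53802418] [-0.26868682 -1.10940675  0.35825272]
[5.32747013e+02 2.53045705e-01 1.67744162e+02] [0.83221109 0.17757528 1.00847463]
```

View pics/a5.png

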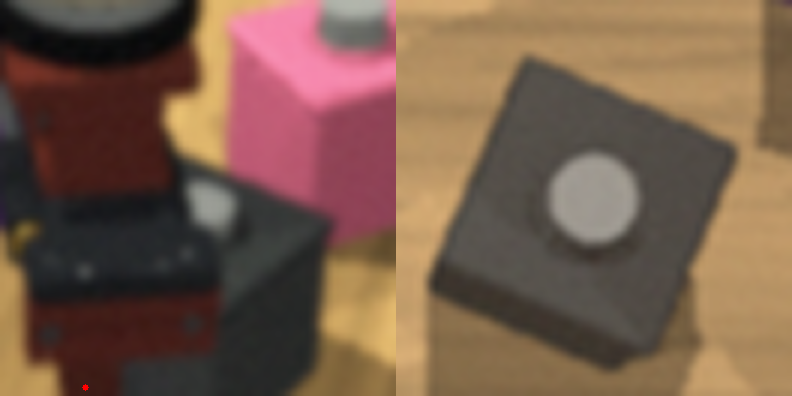

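View pics/a6.png

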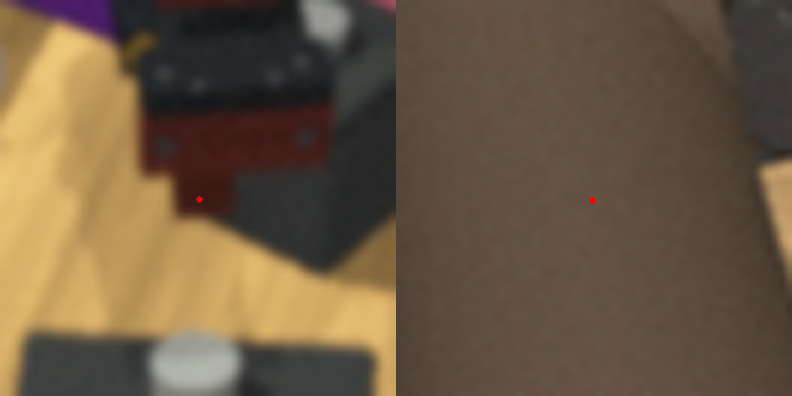

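Square button is low and the caddy hasn't moved. The fingertip is above the long button, so I'll lower it.

Request:
arm_command(
  plan=[
    {"claw": 1, "tx": 2.5, "ty": 0.1, "tz": 0, "rx": 0, "ry": 0, "rz": 0},
    {"claw": 1, "tx": 2.5, "ty": 0, "tz": 0, "rx": 0, "ry": 0, "rz": 0},
    {"claw": 1, "tx": 1.5, "ty": 0, "tz": 0, "rx": 0, "ry": 0, "rz": 0},
    {"claw": 1, "tx": 0.8, "ty": 0, "tz": 0, "rx": 0, "ry": 0, "rz": 0},
    {"claw": 1, "tx": 0, "ty": 0, "tz": 0, "rx": 0, "ry": 0, "rz": 0},
    {"claw": 1, "tx": 0, "ty": 0, "tz": 0, "rx": 0, "ry": 0, "rz": 0},
  ],
)

```text
time: 14.85
ee_pos: [534.3, 2.2, 95.8]
tcp_rot: [0.915, 1.369, -0.914]
ft_force: [-0.1, 0.2, 0.3]
finger_gap: 0.1
```

Request:
arm_command(
  plan=[
    {"claw": 1, "tx": 0.3, "ty": 0, "tz": 0, "rx": 0, "ry": 0, "rz": 0},
    {"claw": 1, "tx": 0.3, "ty": 0, "tz": 0, "rx": 0, "ry": 0, "rz": 0},
    {"claw": 1, "tx": 0.2, "ty": 0, "tz": 0, "rx": 0, "ry": 0, "rz": 0},
    {"claw": 1, "tx": 0, "ty": 0, "tz": 0, "rx": 0, "ry": 0, "rz": 0},
    {"claw": 1, "tx": 0, "ty": 0, "tz": 0, "rx": 0, "ry": 0, "rz": 0},
  ],
)

```text
time: 15.48
ee_pos: [533.9, 2.2, 87.2]
tcp_rot: [0.914, 1.37, -0.914]
ft_force: [0.3, -0.1, 0.1]
finger_gap: 0.9
```

Request:
arm_command(
  plan=[
    {"claw": 1, "tx": 0.3, "ty": 0, "tz": 0, "rx": 0, "ry": 0, "rz": 0},
    {"claw": 1, "tx": 0.3, "ty": 0, "tz": 0, "rx": 0, "ry": 0, "rz": 0},
    {"claw": 1, "tx": 0.3, "ty": 0, "tz": 0, "rx": 0, "ry": 0, "rz": 0},
    {"claw": 1, "tx": 0, "ty": 0, "tz": 0, "rx": 0, "ry": 0, "rz": 0},
    {"claw": 1, "tx": 0, "ty": 0, "tz": 0, "rx": 0, "ry": 0, "rz": 0},
  ],
)

```text
time: 16.1
ee_pos: [534.0, 2.2, 78.2]
tcp_rot: [0.915, 1.37, -0.914]
ft_force: [1.5, 0.6, 2.3]
finger_gap: 0.8
```

Request:
arm_command(
  plan=[
    {"claw": 1, "tx": 0.2, "ty": 0, "tz": 0, "rx": 0, "ry": 0, "rz": 0},
    {"claw": 1, "tx": 0.1, "ty": 0, "tz": 0, "rx": 0, "ry": 0, "rz": 0},
    {"claw": 1, "tx": 0, "ty": 0, "tz": 0, "rx": 0, "ry": 0, "rz": 0},
    {"claw": 1, "tx": 0, "ty": 0, "tz": 0, "rx": 0, "ry": 0, "rz": 0},
  ],
)

```text
time: 16.6
ee_pos: [534.0, 2.2, 75.2]
tcp_rot: [0.915, 1.37, -0.914]
ft_force: [1.9, -0.2, 3.0]
finger_gap: 0.5
```

Request:
arm_command(
  plan=[
    {"claw": 1, "tx": 0.15, "ty": 0, "tz": 0, "rx": 0, "ry": 0, "rz": 0},
    {"claw": 1, "tx": 0, "ty": 0, "tz": 0, "rx": 0, "ry": 0, "rz": 0},
    {"claw": 1, "tx": 0, "ty": 0, "tz": 0, "rx": 0, "ry": 0, "rz": 0},
  ],
)

```text
time: 16.98
ee_pos: [534.0, 2.2, 73.8]
tcp_rot: [0.915, 1.37, -0.914]
ft_force: [0.8, 0.2, 5.4]
finger_gap: 1.0
```

Request:
arm_command(
  plan=[
    {"claw": 1, "tx": 0.1, "ty": 0, "tz": 0, "rx": 0, "ry": 0, "rz": 0},
    {"claw": 1, "tx": 0, "ty": 0, "tz": 0, "rx": 0, "ry": 0, "rz": 0},
    {"claw": 1, "tx": 0, "ty": 0, "tz": 0, "rx": 0, "ry": 0, "rz": 0},
  ],
)

```text
time: 17.35
ee_pos: [534.1, 2.2, 73.0]
tcp_rot: [0.915, 1.37, -0.914]
ft_force: [1.0, 1.1, 6.9]
finger_gap: 0.8
```

Request:
arm_command(
  plan=[
    {"claw": 1, "tx": -0.5, "ty": 0, "tz": 0, "rx": 0, "ry": 0, "rz": 0},
    {"claw": 1, "tx": -2.5, "ty": 0, "tz": 0, "rx": 0, "ry": 0, "rz": 0},
    {"claw": 1, "tx": -4, "ty": 0, "tz": 0, "rx": 0, "ry": 0, "rz": 0},
    {"claw": 1, "tx": -4, "ty": 0, "tz": 0, "rx": 0, "ry": 0, "rz": 0},
    {"claw": 1, "tx": -2, "ty": 0, "tz": 0, "rx": 0, "ry": 0, "rz": 0},
    {"claw": 1, "tx": 0, "ty": -2.5, "tz": 2.5, "rx": 0, "ry": 0, "rz": 0},
    {"claw": 1, "tx": 0, "ty": -2.5, "tz": 2.5, "rx": 0, "ry": 0, "rz": 0},
    {"claw": 1, "tx": 0, "ty": -2.5, "tz": 2.5, "rx": 0, "ry": 0, "rz": 0},
    {"claw": 1, "tx": 0, "ty": -2.5, "tz": 2.5, "rx": 0, "ry": 0, "rz": 0},
    {"claw": 1, "tx": 0, "ty": -2.5, "tz": 2.5, "rx": 0, "ry": 0, "rz": 0},
    {"claw": 1, "tx": 0, "ty": -2.5, "tz": 2.5, "rx": 0, "ry": 0, "rz": 0},
    {"claw": 1, "tx": 0, "ty": -2.5, "tz": 2.5, "rx": 0, "ry": 0, "rz": 0},
  ],
)

```text
time: 18.85
ee_pos: [437.7, -227.2, 202.1]
tcp_rot: [0.914, 1.373, -0.915]
ft_force: [0.6, -0.4, -0.4]
finger_gap: 0.7
```

Request:
arm_command(
  plan=[
    {"claw": 1, "tx": 0, "ty": -2.5, "tz": 2.5, "rx": 0, "ry": 0, "rz": 0},
    {"claw": 1, "tx": 0, "ty": -2.5, "tz": 2.5, "rx": 0, "ry": 0, "rz": 0},
    {"claw": 1, "tx": 0, "ty": -2.5, "tz": 2.5, "rx": 0, "ry": 0, "rz": 0},
    {"claw": 1, "tx": 0, "ty": -2.5, "tz": 2.5, "rx": 0, "ry": 0, "rz": 0},
    {"claw": 1, "tx": 0, "ty": -2.5, "tz": 2.5, "rx": 0, "ry": 0, "rz": 0},
    {"claw": 1, "tx": 0, "ty": -2.5, "tz": 2.5, "rx": 0, "ry": 0, "rz": 0},
    {"claw": 1, "tx": 0, "ty": -2.5, "tz": 2.5, "rx": 0, "ry": 0, "rz": 0},
    {"claw": 1, "tx": 0, "ty": -2, "tz": 2, "rx": 0, "ry": 0, "rz": 0},
    {"claw": 1, "tx": 0, "ty": 0, "tz": 0, "rx": 0, "ry": 0, "rz": 0},
    {"claw": 1, "tx": 0, "ty": 0, "tz": 0, "rx": 0, "ry": 0, "rz": 0},
  ],
)

```text
time: 20.1
ee_pos: [334.2, -480.1, 202.1]
tcp_rot: [0.915, 1.372, -0.913]
ft_force: [0.2, -0.1, -1.1]
finger_gap: 0.7
```

Run:
```python
from cell import *
from h import *
import pickle
d=pickle.load(open("s0.pkl","rb"))
cols=[]
S={n:snapshot(n) for n in("side","top")}
o=get_obs();print(o["time"],o["ee_pos"],o["ft_force"])
for n in S: cv2.imwrite(f"pics/f_{n}.png",S[n]["pixels"][:,:,::-1])
for p in ([568,206,137],[537,-219,107],[533.5,1,77]):
    col=[]
    for n in S:
        for src,dz in ((d[n],0),(S[n],0)):
            c=proj(src,p).round()
            im=cv2.resize(cv2.getRectSubPix(src["pixels"],(40,30),tuple(map(float,c))),(200,150),interpolation=cv2.INTER_CUBIC)
            for b in np.linspace(0,6.28,24):
                u=proj(src,[p[0]+18*np.cos(b),p[1]+18*np.sin(b),p[2]]);v=(u-c+[20,15])*5
                cv2.circle(im,tuple(map(int,v)),1,(255,0,0),-1)
            col.append(im)
    cols.append(np.vstack(col))
cv2.imwrite("pics/f_cmp.png",np.hstack(cols)[:,:,::-1])
```

```text
20.2 [ 334.73583614 -480.06351335  202.49040485] [ 0.36241099  0.38818873 -0.23337968]
```

View pics/f_cmp.png

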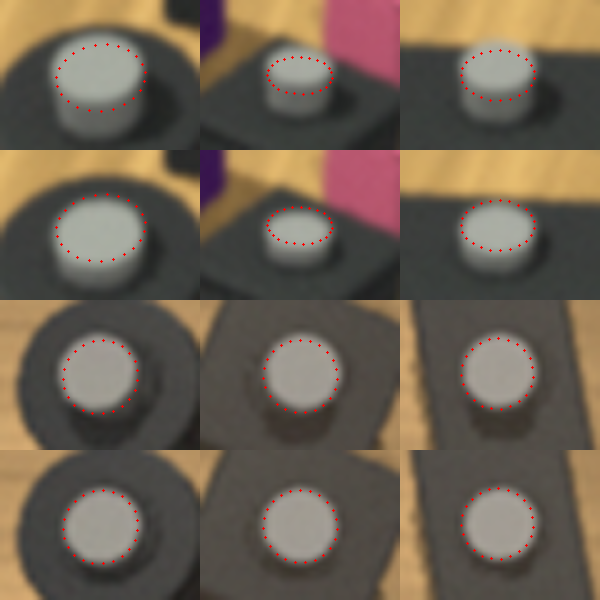

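View pics/f_top.png

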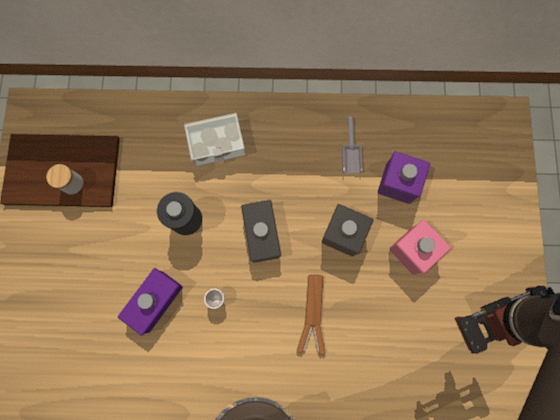

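View pics/f_side.png

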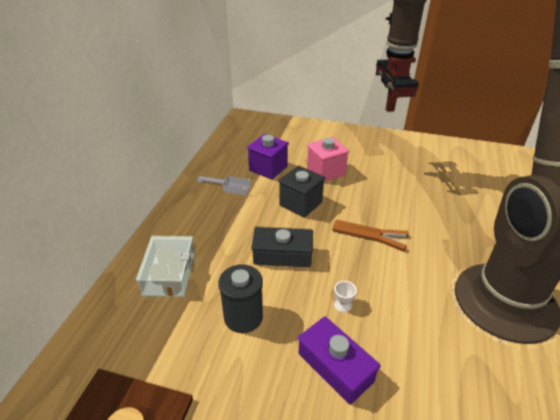

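In the comparison picture all three caps fit the fully-down rim circles in both views. In the side view they sit at (240,279), (302,176) and (283,236). The caddies and bystanders are where they started, and the hand is clear at x=335, y=-480, z=202.

```bash
python3 -c "
from cell import *
print(sign_off())"
```

```text
the job is handed in; nothing more can be done
None
```

I pressed all three charcoal lid buttons fully down with the shut fingertips, in the order round, square, long. I then drew the hand clear and handed the job in at about 20 s of the 48 s allowed.

- **Force:** at the end of each press the force rose past the button's friction, up to 5.9, 6.6 and 6.9 N. Fingertip height less cap squash puts each button at its stop.
- **Last pictures:** all three caps fit the fully-down height, and the caddies and bystanders show no movement. The hand is over 100 mm from everything, and the wrist force reads about zero.
- **Disagreements:** the first height estimates from the two cameras came out 2–6 mm low, so I used the given heights. The fingertip was mostly hidden during the round press, and the top view was blocked by the arm. There I relied on the tool position and force readings, and the later pictures agreed with them.

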